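Hang the weighing pan on the kitchen scale and tare it

ROBOT

A 6-joint arm with a two-finger parallel gripper is mounted at the origin on the work surface. World frame = base frame: x ahead of the robot, y to its left, z up, the work surface at z = 0. Lengths are in m, angles in rad, forces in N, time in s.
With the tool pointing down it reaches from about 0.25 to 0.85 m from the base axis. Payload 12.5 kg.
Tool frame: the origin (TCP) lies midway between the tips of the shut fingers; the grasp point (between the pads) lies arm.grip_point_offset behind it (arm.grip_point_offset is the distance from the TCP to the grasp point, in m); z points along the fingers, y is the line along which they close (so a half turn about z gives the same grasp; the last joint's range is limited). The gripper opens to 93 mm and grips with 3 to 60 N. Pads are 15 mm wide; open, the fingers measure 128 mm over their backs; the gripper's body (75 mm by 188 mm) begins 65 mm behind the grasp point.
Start: joints at [1.203, 0.351, 1.652, -0, 1.139, -0.085], TCP at [0.153, 0.528, 0.219] pointing down, gripper open.
Joint ranges: [-2.75, 2.75], [-0.79, 2.1], [0.01, 2.65], [-1.57, 4.71], [0.07, 3.14], [-2.87, 2.87]. Speed limits (rad/s): [2.22, 2.22, 2.79, 3.14, 3.14, 3.14].

INTERFACE

Orientations are given as [roll, pitch, yaw] about the fixed x, y, z axes, in that order (R = Rz(yaw) Ry(pitch) Rx(roll)).
In Python, from station import arm, eyes, workorder gives the robot as it stands. The module is installed in compiled form; this text tells all that it offers.
- The arm moves only by the tool send_rows, never from a script. Its argument "deltas" is one flat list of numbers, 5 for each row, row after row: the shift along the world's x, y, z as a fraction of full scale, then the turn about the world's z as a fraction of full scale, then the opening, from -1 (shut) to 1 (fully open). A call has 1 to 10 rows; each row is the pose to reach, as a shift and turn from the pose commanded when the call began, turning the shorter way round; what a row does not reach only later rows make up. Full scale, the value 1, is 0.3 m for a shift and 180 degrees for a turn. A row lasts 1/12 s, in which the tool goes at most 41.7 mm and 7.16 degrees, less where a joint would pass 70% of its speed; a pose out of reach is approached as far as the arm can. A call with a number of a shift or a turn outside -1 to 1 is refused whole. A call with a gripper value outside its range is refused whole. The fingers move at their own pace and stop on an object; the grip force is fixed at half the most. Time passes only in rows, so rows that repeat a pose let the fingers close. It gives the time, the measured TCP pose, the force, the opening and the grip force at its end, in the units of the state.
- arm.get_state(): the state, without advancing time (a new reading comes with each control period).
- eyes.grab_frame(name): name is "scene" or "top"; returns a dict with "pixels" (400x640x3 uint8, red, green, blue), "K" (3x3 intrinsics, pixels), "cam_to_world" (4x4, takes a point from camera to world coordinates). Camera axes: x right, y down, z forward; pixel columns grow to the right and rows downward; lengths in m; the calibration is good to about 2 mm. A picture is of the moment at which its call begins. There is no depth.
- workorder.finish_job(): hands the job in; it is judged then, once.
The state is a dict: "time": time; "joint_pos": joint angles; "qd": joint speeds; "effort": joint torques, N m; "tcp_pos": TCP position; "ee_rot": TCP orientation; "ft_force": force on the tool from outside, world axes, zero at the start; "torque": the same for the moment, N m; "finger_gap": finger opening in m; "grip_force": force on a finger pad.
Only numpy, scipy, OpenCV 4.12 (cv2) and the standard library are available. Lean on these libraries where they do the work, as an engineer would, in place of code of your own. Each camera call takes 0.05 s, during which the arm holds its last target. There are 200 camera calls.

TASK

Get the hanging dial scale ready for weighing: hang the empty steel pan by its bail on the scale's hook, with the hook in the crimp in the middle of the bail so that the pan hangs freely and level, easing it on so that the spring is never pulled to its stop. Then, with the pan left hanging, turn the tare knob on top of the scale until the pointer reads zero, and leave the other things on the counter where they are.

Things in the scene. Friction and masses are not known exactly. Their poses are not given: they have to be found in the camera images.
- scale: Hanging dial scale on a fixed counter stand. Origin on the hook's vertical axis at table level; x from its front (robot side at yaw 0) to its rear, y towards the column, z up. Grey base plate 170 mm (x) by 14 mm high, y from -80 to +170. Column 22 mm thick at y = +130, 285 mm high, joined by a side arm to the drum. Nothing stands on the -y side of the hook
- dial_centre (a point): Centre of the front dial, on the front of the white drum (100 mm diameter, 52 mm thick along x, its axis 265 mm above the table); axes as scale. The rear has a like dial. Each dial card: bold zero mark, 30 divisions of 50 g (12 degrees), 1500 g a turn. Under load the pointers turn clockwise as their reader sees them; the tare knob turns the dial cards behind them
- hook_seat (a point): Lowest inner point of the steel hook, where the bail rests; 170 mm above the table unloaded, drum's underside 45 mm above it; axes as scale. 7 mm wire bent in the scale's x-z plane: the upturned tip stands 22 mm before the seat (to -x), its end 22 mm above it; the neck's underside is 38 mm above the seat. A bar comes in from -x over the tip (16 mm of free play for the bail), then down
- load_hook (a joint): Downward travel of the sprung hook rod, m: 0 unloaded, 500 N/m, stop at 0.030. It moves only up and down
- pan: Round stainless pan, rim 156 mm wide, 45 mm deep, 0.17 to 0.35 kg, standing upright at the start. Origin: centre of its underside; z up. A stiff bail of 9 mm round bar, fixed to it, arches over it in its y-z plane; centre line (y, z in mm): (+-79, 36), (+-76, 66), (+-64, 94), (+-44, 116), (+-15, 128), (+-8, 136); the top from y = -8 to +8 is the raised crimp
- bail_shoulder (a point): Point of the bail's centre line on its -y shoulder, 59 mm from the pan's axis and 99 mm above its underside; axes as pan. The middle must stay free for the hook and the drum sits close above, so hold the bail here: fingers closing along the pan's x, gripper leaning some 40 degrees outwards (to -y)
- bail_crimp (a point): Underside of the crimp in the middle of the bail, 131.5 mm above the pan's underside; lies on hook_seat when the pan hangs
- tare_knob (a joint): Turn of the tare knob, rad, grows clockwise seen from above; not sprung, about 0.04 N m of friction, free from -4 to 4. Each rad clockwise turns the dial card 1 rad clockwise, as its reader sees it, and so brings the zero mark after a pointer that has swung clockwise
- tare_knob_grip (a point): Point on the vertical axis of the black round tare knob (36 mm diameter, 24 mm high) on top of the drum, 13 mm above the knob's underside and 333 mm above the table; grip it across from above
- pointer_tip (a point): Tip of the front dial's pointer, 38 mm from the dial's centre; straight above the centre when the hook is unloaded. Each mm of hook travel turns it 0.209 rad (12 degrees) clockwise, as its reader sees it
- zero_mark (a point): The bold zero mark on the front dial card, on the circle that the pointer tip runs on, 38 mm from the centre; straight above the centre when the knob is at 0
- oil_bottle: Green oil bottle, 60 mm diameter, 210 mm high; leave alone. Origin: centre of its underside
- pepper_mill: Dark wooden pepper mill, 54 mm diameter, 148 mm high; leave alone. Origin: centre of its underside
- mug: White mug, 82 mm diameter, 92 mm high, handle to its +y; leave alone. Origin: centre of its underside
- prep_bowl: Small white bowl, 110 mm diameter, 42 mm high; leave alone. Origin: centre of its underside
- spatula: Steel spatula with a wooden handle, 280 mm long, lying; leave alone. Origin: middle of its underside
- tea_tin: Plain metal tin, 84 mm diameter, 120 mm high; leave alone. Origin: centre of its underside
- salt_jar: Glass jar, 72 mm diameter, 100 mm high; leave alone. Origin: centre of its underside

How it is judged:
On the way, in this order (a step that is already met when the one before it is completed fails the run):
1. the pan hangs level on the hook by the crimp of its bail, let go (distance between bail_crimp and hook_seat below 0.008 m and value of joint load_hook above 0.0025 m and angle between pan's own z axis and vertical below 0.2 rad and contact force between the fingers and pan below 0.1 N), for 0.3 s.
2. with the pan hanging, the pointer reads zero (distance between pointer_tip and zero_mark below 0.004 m and distance between bail_crimp and hook_seat below 0.008 m), for 0.4 s.
At the end, for the whole second after the job is handed in: The pan hangs from the hook, crimp within 8 mm of the hook's seat, hook drawn down more than 2.5 mm by its weight, tilted less than 0.2 rad and at rest (slower than 0.03 m/s); the pointer tip is within 4 mm (half a division, 25 g) of the zero mark (all of step 2 and value of joint load_hook above 0.0025 m and angle between pan's own z axis and vertical below 0.2 rad and linear speed of pan below 0.03 m/s); the robot touches nothing.
It fails at once if the spring is pulled to its stop (hook travel over 28 mm) (value of joint load_hook above 0.028 m).
It fails at once if another thing on the counter is moved more than 30 mm (distance of any of oil_bottle, pepper_mill, mug, prep_bowl, spatula, tea_tin, salt_jar from where it was at the start of the episode above 0.03 m).
It also fails if it takes over 67 s, if anything falls off the work surface, if the arm or the gripper's body presses on something with over 40 N, if the wrist force passes 120 N, or if a joint passes its speed limit or range.

## Working session

There is one attempt and no reset: what is moved stays moved. The work goes in short steps, Python scripts to look and compute and a tool call to move; the robot and the scene stay as the last step left them, time stands still between calls to the robot, and variables do not carry over. Pictures are saved under pics/ and viewed, at most 10 in all, crops included, and the job is handed in when it is done.

Besides the shell and the picture viewer there is one more tool, called after "Call:" in YAML: its name, and indented under it one key for each argument. send_rows: Moves the arm, as the interface text tells. Shift numbers are shares of 0.3 m and turn numbers shares of 180 degrees, none past 1 either way. Its arguments: {"type":"object","properties":{"deltas":{"type":"array"}},"required":["deltas"]}

```bash
mkdir -p pics; cat > h.py <<'E'
import numpy as np, cv2
from station import arm, eyes, workorder
def grab(n,f):
    d=eyes.grab_frame(n); np.savez(f'pics/{f}.npz',**{k:d[k] for k in('pixels','K','cam_to_world')})
    cv2.imwrite(f'pics/{f}.png',d['pixels'][:,:,::-1]); return d
def load(f): return np.load(f'pics/{f}.npz')
def ray(d,u,v):
    T=d['cam_to_world']; r=T[:3,:3]@np.linalg.solve(d['K'],[u,v,1.]); return T[:3,3],r
def atz(d,u,v,z):
    o,r=ray(d,u,v); return o+r*(z-o[2])/r[2]
def proj(d,p):
    T=d['cam_to_world']; c=T[:3,:3].T@(np.array(p)-T[:3,3]); q=d['K']@c; return q[:2]/q[2]
E
python3 - <<'E'
from h import *
a=grab('scene','s0');b=grab('top','t0')
for d in(a,b): print(d['K'].round(1).tolist(),d['cam_to_world'].round(3).tolist())
s=arm.get_state();print(s,arm.grip_point_offset)
E
```

```text
[[410.8, 0.0, 314.5], [0.0, 410.8, 194.2], [0.0, 0.0, 1.0]] [[0.272, 0.733, -0.623, 1.209], [0.962, -0.21, 0.174, -0.157], [-0.004, -0.647, -0.762, 1.047], [0.0, 0.0, 0.0, 1.0]]
[[369.9, 0.0, 323.8], [0.0, 369.9, 200.4], [0.0, 0.0, 1.0]] [[0.014, -0.985, 0.172, 0.365], [-1.0, -0.017, -0.017, 0.052], [0.019, -0.172, -0.985, 1.234], [0.0, 0.0, 0.0, 1.0]]
{'time': 0.1, 'joint_pos': array([ 1.20341854e+00,  3.51162287e-01,  1.65231492e+00, -1.64221823e-05,
        1.13909612e+00, -8.46172607e-02]), 'qd': array([ 0.00157809, -0.0012646 , -0.00153533,  0.00189048,  0.0002018 ,
       -0.00087795]), 'effort': array([ 2.09935570e-03, -4.98027313e+01, -2.85703987e+01,  7.00997282e-02,
        2.39187473e-02, -4.98876750e-05]), 'tcp_pos': array([0.15333909, 0.52789291, 0.21818342]), 'ee_rot': array([-3.14061423e+00, -6.80275962e-05,  2.85883898e+00]), 'ft_force': array([ 0.0313422 ,  0.15162201, -0.13868064]), 'torque': array([ 0.04862378, -0.00695996,  0.03315419]), 'grip_force': 0.0, 'finger_gap': 0.09292647024919745} 0.0188
```

View pics/s0.png

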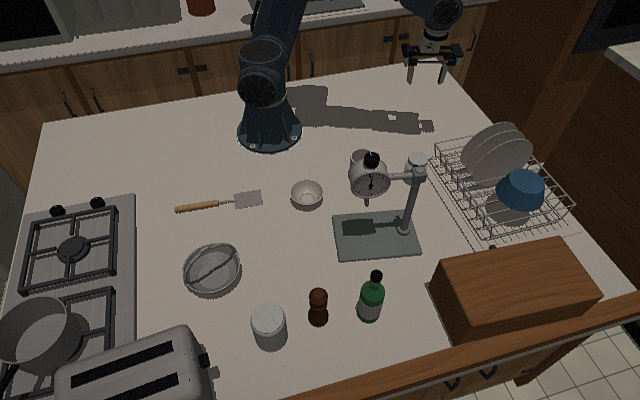

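View pics/t0.png

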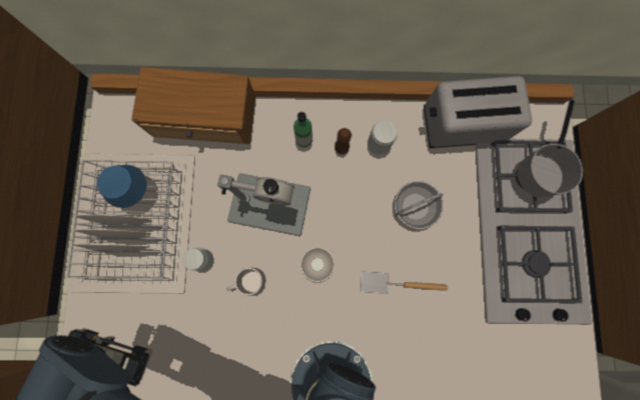

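The scene view shows the rear dial of the scale at about (370,183), the pan at about (212,270) and the bowl between them at (307,195). In the top view the scale hub is at about (270,187), the column is to its left (+y), and the pan is at (417,205) with its bail running diagonally. I need an enlarged crop to measure from.

```bash
python3 - <<'E'
from h import *
def c(f,x,y,w=80,h=60): return cv2.resize(cv2.imread(f'pics/{f}.png')[y:y+h,x:x+w],(400,300),interpolation=cv2.INTER_CUBIC)
# 5x crops
cv2.imwrite('pics/c1.png',np.vstack([np.hstack([c('t0',377,175),c('t0',215,170,100,75)]),np.hstack([c('s0',172,235),c('s0',325,145,160*3//4,90)])]))
E
```

```text
(no output)
```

View pics/c1.png

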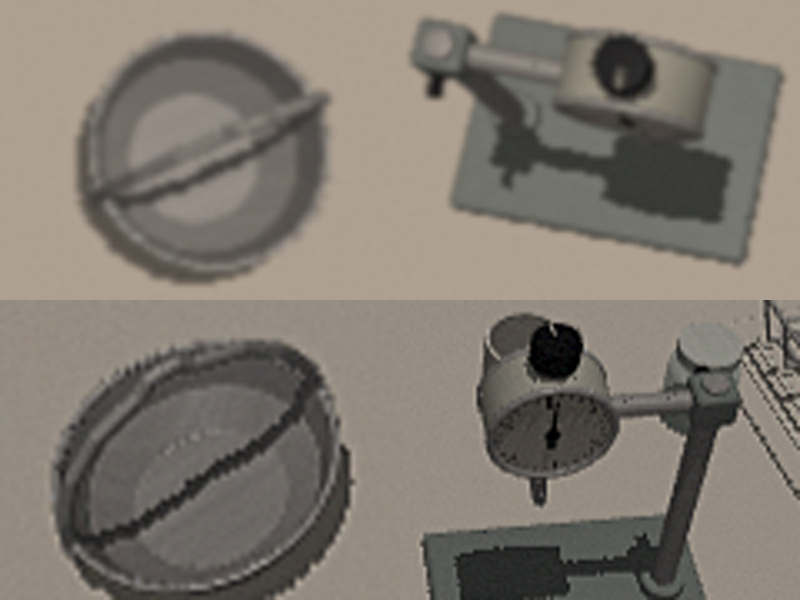

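The crops show the plate corners, knob, column top and bail ends clearly. Next I'll fit the poses and check them with an overlay.

```bash
cat > fit.py <<'E'
from h import *
from scipy.optimize import least_squares
S=load('s0');T=load('t0')
def tf(p,q):
    c,s=np.cos(p[2]),np.sin(p[2]); q=np.array(q,float); return np.array([p[0]+c*q[0]-s*q[1],p[1]+s*q[0]+c*q[1],q[2]])
B=[(79,36),(76,66),(64,94),(44,116),(15,128),(8,136)]
bail=[(0,-y/1e3,z/1e3) for y,z in B]+[(0,y/1e3,z/1e3) for y,z in B[::-1]]
E
python3 - <<'E'
from fit import *
obs=[(T,(-.085,-.08,.007),(300.5,236)),(T,(.085,-.08,.014),(310.5,187)),(T,(.085,.17,.014),(240,173)),(T,(-.085,.17,.012),(228,221)),
(T,(0,0,.338),(270.7,186.3)),(S,(0,0,.332),(371.8,160)),(T,(0,.13,.285),(224.5,180.5)),(S,(.026,0,.265),(370.9,186.1)),(S,(0,0,.165),(367,205))]
f=lambda p:np.concatenate([proj(d,tf(p,q))-o for d,q,o in obs])
r=least_squares(f,[.45,.15,0]);print(r.x.round(4),r.fun.reshape(-1,2).round(1).tolist()); ps=r.x
k=0.005
obs2=[(T,(0,.079,.045),(395.4,213)),(T,(0,-.079,.05),(442.4,194.4)),(T,(0,0,.045),(417.4,206.4)),(S,(0,0,.045),(172+200/5,235+165/5))]
f2=lambda p:np.concatenate([proj(d,tf(p,q))-o for d,q,o in obs2])
r=least_squares(f2,[.4,-.2,0.3]);print(r.x.round(4),r.fun.reshape(-1,2).round(1).tolist()); pp=r.x
np.save('p.npy',[ps,pp])
def ov(f,d,x,y,w,h):
    s=400/w; im=cv2.resize(cv2.imread(f'pics/{f}.png')[y:y+h,x:x+w],(400,300),interpolation=cv2.INTER_CUBIC)
    def L(pts,col,p):
        q=np.array([(proj(d,tf(p,a))+.5-[x,y])*s for a in pts]);cv2.polylines(im,[q.round().astype(np.int32)],False,col,1)
    an=np.linspace(0,2*np.pi,60)
    L(bail,(0,0,255),pp);L([(.078*np.cos(a),.078*np.sin(a),.045) for a in an],(0,255,0),pp)
    L([(-.085,-.08,.014),(.085,-.08,.014),(.085,.17,.014),(-.085,.17,.014),(-.085,-.08,.014)],(0,0,255),ps)
    for X in(-.026,.026): L([(X,.05*np.cos(a),.265+.05*np.sin(a)) for a in an],(0,255,0),ps)
    L([(.018*np.cos(a),.018*np.sin(a),.344) for a in an],(255,255,0),ps);L([(0,0,.215),(0,0,.166)],(255,0,255),ps)
    return im
cv2.imwrite('pics/o1.png',np.vstack([np.hstack([ov('t0',T,377,175,80,60),ov('t0',T,215,170,100,75)]),np.hstack([ov('s0',S,172,235,80,60),ov('s0',S,325,145,120,90)])]))
E
```

```text
[ 0.5567  0.1694 -0.1803] [[0.3, -0.1], [0.5, -0.8], [-1.5, -1.1], [-1.4, 0.1], [-0.2, -0.8], [-0.5, 0.0], [-0.2, -0.3], [-0.4, -0.1], [-1.8, -2.0]]
[ 0.5655 -0.2772  0.3866] [[0.7, -0.1], [-1.8, 1.0], [0.8, -2.2], [-0.5, -1.2]]
```

View pics/o1.png

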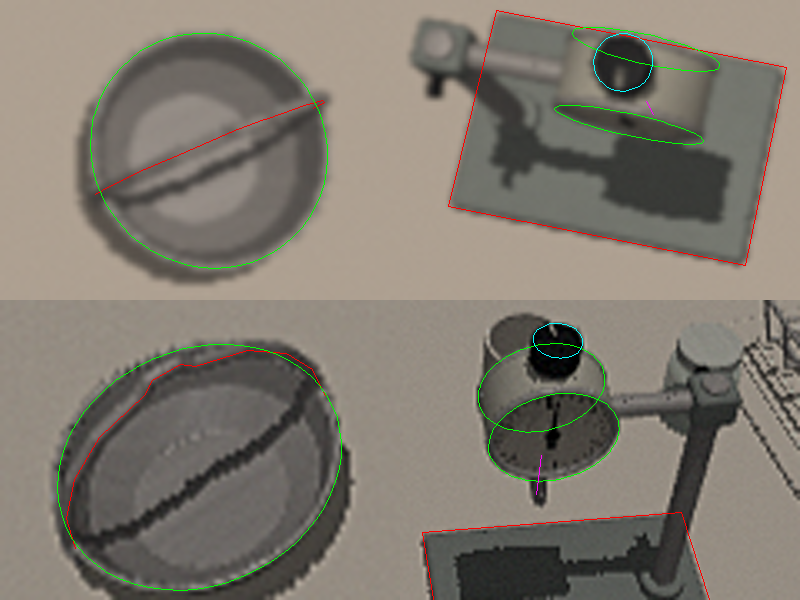

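The overlay matches both views to about 1 px. The scale is at (0.557, 0.169) with yaw -0.18, and the pan is at about (0.564, -0.277) with yaw 0.386.

The moves can't lean the tool, so I'll grip the -y upright of the bail low and vertically, just above the rim. I'm travelling there now.

Call:
send_rows:
  deltas: [0.49, -0.97, 0.27, -0.1, 1, 0.49, -0.97, 0.27, -0.1, 1, 0.49, -0.97, 0.27, -0.1, 1, 0.49, -0.97, 0.27, -0.1, 1, 0.49, -0.97, 0.27, -0.1, 1, 0.49, -0.97, 0.27, -0.1, 1, 0.49, -0.97, 0.27, -0.1, 1, 0.49, -0.97, 0.27, -0.1, 1, 0.49, -0.97, 0.27, -0.1, 1, 0.49, -0.97, 0.27, -0.1, 1]

```text
time: 0.93
tcp_pos: [0.3013, 0.2358, 0.3]
ee_rot: [3.141, 0.0, 2.54]
ft_force: [-0.2, 0.3, -0.5]
finger_gap: 0.0931
grip_force: 0.0
```

Call:
send_rows:
  deltas: [0.49, -0.97, 0, -0.1, 1, 0.49, -0.97, 0, -0.1, 1, 0.49, -0.97, 0, -0.1, 1, 0.49, -0.97, 0, -0.1, 1, 0.49, -0.97, 0, -0.1, 1, 0.49, -0.97, 0, -0.1, 1, 0.49, -0.97, 0, -0.1, 1, 0.49, -0.97, 0, -0.1, 1, 0.49, -0.97, 0, -0.1, 1, 0.49, -0.97, 0, -0.1, 1]

```text
time: 1.77
tcp_pos: [0.4478, -0.0535, 0.2985]
ee_rot: [-3.141, -0.002, 2.229]
ft_force: [0.5, 0.3, -0.0]
finger_gap: 0.0925
grip_force: 0.0
```

Call:
send_rows:
  deltas: [0.49, -0.97, -0.35, -0.0875, 1, 0.49, -0.97, -0.35, -0.0875, 1, 0.49, -0.97, -0.35, -0.0875, 1, 0.49, -0.97, -0.35, -0.0875, 1, 0.49, -0.97, -0.35, -0.0875, 1, 0.49, -0.97, -0.35, -0.0875, 1, 0.49, -0.97, -0.35, -0.0875, 1, 0.49, -0.97, -0.35, -0.0875, 1, 0.49, -0.97, -0.35, -0.0875, 1, 0.49, -0.97, -0.35, -0.0875, 1]

```text
time: 2.6
tcp_pos: [0.5952, -0.3438, 0.1921]
ee_rot: [-3.14, -0.003, 1.956]
ft_force: [-0.1, 1.4, -0.0]
finger_gap: 0.0931
grip_force: 0.0
```

Call:
send_rows:
  deltas: [0, -0.02, -0.465, 0, 1, 0, -0.02, -0.465, 0, 1, 0, -0.02, -0.465, 0, 1, 0, -0.02, -0.465, 0, 1, 0, -0.02, -0.465, 0, 1, 0, -0.02, -0.465, 0, 1]

```text
time: 3.1
tcp_pos: [0.5954, -0.3497, 0.0569]
ee_rot: [3.141, 0.001, 1.957]
ft_force: [0.8, -0.1, 0.8]
finger_gap: 0.0933
grip_force: 0.0
```

```bash
python3 - <<'E'
from h import *
grab('scene','s1');grab('top','t1')
print(arm.get_state()['tcp_pos'],arm.get_state()['ft_force'])
def c(f,x,y,w=100,h=75): return cv2.resize(cv2.imread(f'pics/{f}.png')[y:y+h,x:x+w],(400,300),interpolation=cv2.INTER_CUBIC)
cv2.imwrite('pics/c2.png',np.hstack([c('t1',372,165),c('s1',155,215)]))
E
```

```text
[ 0.59608899 -0.35089098  0.05853187] [ 0.84615492 -0.12487597  0.36834412]
```

View pics/c2.png

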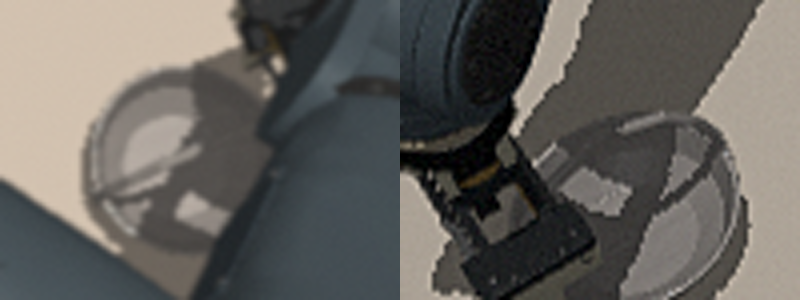

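The gripper straddles the bail's -y end without touching the pan. I'll go slightly lower and close.

Call:
send_rows:
  deltas: [0, 0, -0.015, 0, 1, 0, 0, -0.015, 0, 0, 0, 0, -0.015, 0, -0.5, 0, 0, -0.015, 0, -1, 0, 0, -0.015, 0, -1, 0, 0, -0.015, 0, -1, 0, 0, -0.015, 0, -1, 0, 0, -0.015, 0, -1, 0, 0, -0.015, 0, -1, 0, 0, -0.015, 0, -1]

```text
time: 4.03
tcp_pos: [0.5944, -0.3508, 0.0506]
ee_rot: [-3.142, -0.0, 1.956]
ft_force: [-0.4, 0.7, 0.4]
finger_gap: 0.0375
grip_force: 0.0
```

Call:
send_rows:
  deltas: [0, 0, 0.0, 0, -1, 0, 0, 0.1, 0, -1, 0, 0, 0.2, 0, -1, 0, 0, 0.3, 0, -1, 0, 0, 0.4, 0, -1, 0, 0, 0.4, 0, -1, 0, 0, 0.4, 0, -1, 0, 0, 0.4, 0, -1]

```text
time: 4.7
tcp_pos: [0.5941, -0.3506, 0.1698]
ee_rot: [-3.141, -0.001, 1.956]
ft_force: [-0.1, -0.6, 0.5]
finger_gap: 0.0002
grip_force: 0.0
```

```bash
python3 - <<'E'
from h import *
grab('scene','s2');grab('top','t2')
s=arm.get_state();print(s['tcp_pos'],s['ft_force'],s['torque'],s['finger_gap'],s['ee_rot'])
def c(f,x,y,w=100,h=75): return cv2.resize(cv2.imread(f'pics/{f}.png')[y:y+h,x:x+w],(400,300),interpolation=cv2.INTER_CUBIC)
cv2.imwrite('pics/c3.png',np.hstack([c('t2',372,165),c('s2',155,215)]))
E
```

```text
[ 0.59385846 -0.35049161  0.16898942] [-0.58924376  0.05773703 -0.31943893] [-0.08886377  0.0104733   0.00628422] 0.0005952375876620762 [-3.14020294e+00 -2.08994797e-03  1.95553405e+00]
```

View pics/c3.png

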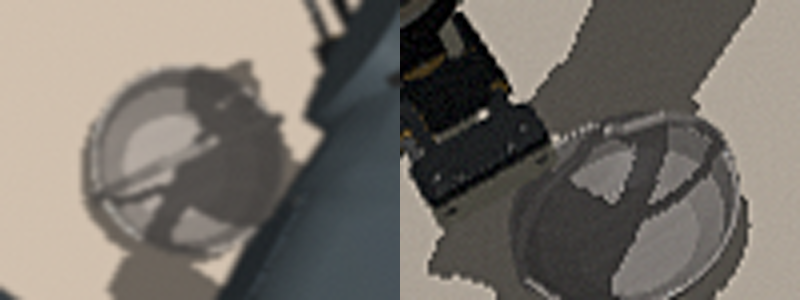

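I lifted before the fingers had finished closing, and the pan hasn't moved. I'll reopen, go down again and give them enough rows.

Call:
send_rows:
  deltas: [0, 0, 0, 0, 1, 0, 0, 0, 0, 1, 0, 0, 0, 0, 1, 0, 0, 0, 0, 1, 0, 0, 0, 0, 1, 0, 0, 0, 0, 1, 0, 0, 0, 0, 1, 0, 0, -0.2, 0, 1, 0, 0, -0.3, 0, 1, 0, 0, -0.39, 0, 1]

```text
time: 5.63
tcp_pos: [0.5939, -0.3505, 0.0514]
ee_rot: [-3.141, -0.001, 1.956]
ft_force: [-0.3, -0.2, -0.2]
finger_gap: 0.0623
grip_force: 0.0
```

Call:
send_rows:
  deltas: [0, 0, 0, 0, -1, 0, 0, 0, 0, -1, 0, 0, 0, 0, -1, 0, 0, 0, 0, -1, 0, 0, 0, 0, -1, 0, 0, 0, 0, -1, 0, 0, 0, 0, -1, 0, 0, 0, 0, -1, 0, 0, 0, 0, -1, 0, 0, 0, 0, -1]

```text
time: 6.47
tcp_pos: [0.5946, -0.3509, 0.0538]
ee_rot: [3.141, 0.0, 1.956]
ft_force: [0.6, -0.4, 0.9]
finger_gap: 0.0086
grip_force: 30.0
```

Call:
send_rows:
  deltas: [0, 0, 0, 0, -1, 0, 0, 0, 0, -1, 0, 0, 0, 0, -1, 0, 0, 0, 0, -1]

```text
time: 6.8
tcp_pos: [0.5945, -0.3509, 0.0538]
ee_rot: [3.141, 0.0, 1.956]
ft_force: [-0.5, -0.0, 2.1]
finger_gap: 0.0085
grip_force: 30.0
```

Call:
send_rows:
  deltas: [0, 0, 0.13, 0, -1, 0, 0, 0.26, 0, -1, 0, 0, 0.39, 0, -1, 0, 0, 0.5, 0, -1, 0, 0, 0.5, 0, -1, 0, 0, 0.5, 0, -1, 0, 0, 0.5, 0, -1, 0, 0, 0.5, 0, -1]

```text
time: 7.47
tcp_pos: [0.5936, -0.3503, 0.2011]
ee_rot: [-3.139, -0.003, 1.956]
ft_force: [-0.5, -0.7, -4.1]
finger_gap: 0.0083
grip_force: 30.0
```

```bash
python3 - <<'E'
from h import *
grab('scene','s3');grab('top','t3')
s=arm.get_state();print(s['tcp_pos'],s['ft_force'],s['torque'],s['finger_gap'],s['ee_rot'])
def c(f,x,y,w=120,h=90): return cv2.resize(cv2.imread(f'pics/{f}.png')[y:y+h,x:x+w],(400,300),interpolation=cv2.INTER_CUBIC)
cv2.imwrite('pics/c4.png',np.hstack([c('t3',352,165),c('s3',145,165)]))
E
```

```text
[ 0.59387711 -0.35046567  0.20156872] [-0.5792505   0.03751714 -2.95913066] [-0.19503902 -0.05059645 -0.03118743] 0.008120073752028958 [-3.13983559e+00 -2.56954871e-03  1.95560706e+00]
```

View pics/c4.png

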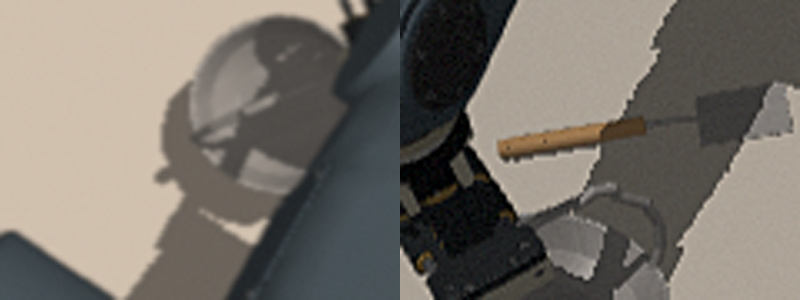

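The pan is lifted, and its bail apex in the scene crop is at about full-frame pixel (206.5,222). Next I'll estimate the sag tilt from the overlay.

```bash
cat >> fit.py <<'E'
def held(q,th,tcp,yaw,u0=-.0794,z0=.0726):
    "pan point q -> world, sagged by th (+y side down) about grip; yaw = pan x heading"
    x,y,z=q; a,b=y-u0,z-z0; c,s=np.cos(th),np.sin(th)
    l=np.array([x,c*a+s*b,-s*a+c*b]); C,S=np.cos(yaw),np.sin(yaw)
    return np.array([C*l[0]-S*l[1],S*l[0]+C*l[1],l[2]])+tcp+[0,0,.0188]
E
python3 - <<'E'
from fit import *
tcp=np.array([.5939,-.3505,.2016]);S3=load('s3');T3=load('t3');yaw=1.9556-np.pi/2
for th in(0,5,10,15,20,30): print(th,proj(S3,held((0,0,.1405),np.radians(th),tcp,yaw)).round(1),proj(S3,held((0,.079,.045),np.radians(th),tcp,yaw)).round(1),proj(T3,held((0,.079,.045),np.radians(th),tcp,yaw)).round(1))
ims=[]
for th in(0,12,24,36):
  im=cv2.resize(cv2.imread('pics/s3.png')[165:255,145:265],(400,300),interpolation=cv2.INTER_CUBIC)
  for pts,col in((bail,(0,0,255)),([(.078*np.cos(a),.078*np.sin(a),.045) for a in np.linspace(0,6.3,60)],(0,255,0))):
    q=np.array([(proj(S3,held(p,np.radians(th),tcp,yaw))+.5-[145,165])*10/3 for p in pts]);cv2.polylines(im,[q.round().astype(np.int32)],False,col,1)
  ims.append(im)
cv2.imwrite('pics/o2.png',np.vstack([np.hstack(ims[:2]),np.hstack(ims[2:])]))
E
```

```text
0 [191.3 212.8] [227.5 220.5] [407.  206.2]
5 [194.1 213.5] [227.4 224.3] [406.8 206.5]
10 [196.8 214.5] [226.9 228.1] [407.  206.7]
15 [199.1 215.6] [225.9 231.9] [407.6 206.8]
20 [201.2 217. ] [224.6 235.8] [408.5 206.6]
30 [204.5 220.4] [220.8 243.7] [411.5 206. ]
```

View pics/o2.png

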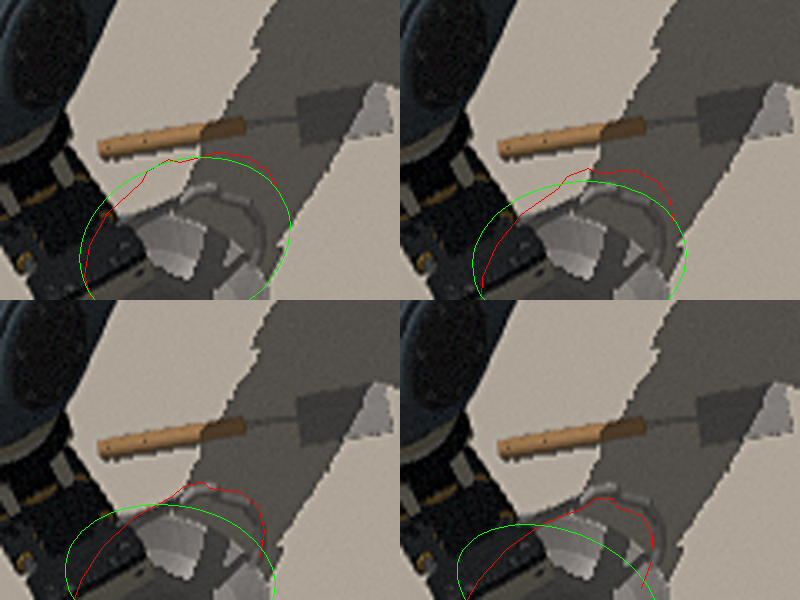

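The pan has sagged about 25° about the grip, +y side down. That helps, because the vertical gripper body then clears the drum (about 97 mm from crimp to grip). I'll carry it smoothly to a pose ahead of the hook, turning to the scale's yaw.

Call:
send_rows:
  deltas: [-0.01, 0.04, 0, -0.01, -1, -0.03, 0.11, 0, -0.02, -1, -0.055, 0.19, 0, -0.03, -1, -0.08, 0.27, 0, -0.04, -1, -0.105, 0.36, 0, -0.05, -1, -0.13, 0.45, 0, -0.06, -1, -0.155, 0.54, 0, -0.07, -1, -0.18, 0.62, 0, -0.08, -1, -0.2, 0.69, 0, -0.09, -1, -0.214, 0.729, 0, -0.09, -1]

```text
time: 8.4
tcp_pos: [0.5293, -0.1301, 0.2029]
ee_rot: [-3.14, -0.001, 1.672]
ft_force: [0.6, 1.3, -3.1]
finger_gap: 0.0084
grip_force: 30.0
```

Call:
send_rows:
  deltas: [-0.01, 0.04, 0, -0.01, -1, -0.03, 0.11, 0, -0.02, -1, -0.055, 0.19, 0, -0.03, -1, -0.08, 0.27, 0, -0.04, -1, -0.105, 0.36, 0, -0.05, -1, -0.13, 0.45, 0, -0.06, -1, -0.155, 0.54, 0, -0.07, -1, -0.18, 0.62, 0, -0.08, -1, -0.2, 0.69, 0, -0.09, -1, -0.214, 0.729, 0, -0.09, -1]

```text
time: 9.23
tcp_pos: [0.4654, 0.0881, 0.2032]
ee_rot: [-3.141, 0.0, 1.39]
ft_force: [0.3, 0.1, -3.0]
finger_gap: 0.0082
grip_force: 30.0
```

```bash
python3 - <<'E'
from fit import *
grab('scene','s4');grab('top','t4')
s=arm.get_state();print(s['time'],s['tcp_pos'],s['ft_force'],s['ee_rot'],s['finger_gap'])
for u,v in((317,264),(250,282)):print(atz(T,u,v,.03))
tcp=s['tcp_pos'];yaw=s['ee_rot'][2]-np.pi/2;th=np.radians(25);ps=np.load('p.npy')[0]
out=[]
for f in('t4','s4'):
  d=load(f);c=proj(d,held((0,0,.13),th,tcp,yaw));x,y=int(c[0])-55,int(c[1])-40
  ra=cv2.resize(cv2.imread(f'pics/{f}.png')[y:y+90,x:x+120],(400,300),interpolation=cv2.INTER_CUBIC);im=ra.copy();print(f,x,y)
  q=np.array([(proj(d,held(p,th,tcp,yaw))+.5-[x,y])*10/3 for p in bail]);cv2.polylines(im,[q.round().astype(np.int32)],False,(0,0,255),1)
  out.append(np.hstack([ra,im]))
cv2.imwrite('pics/o3.png',np.vstack(out))
E
```

```text
9.3333 [0.46547724 0.08767445 0.20326194] [-0.55263545 -0.84691042 -3.81594638] [-3.14060320e+00  1.36166161e-04  1.39308946e+00] 0.008019282502765497
[0.36799111 0.05080141 0.03      ]
[0.30874118 0.26219306 0.03      ]
t4 214 179
s4 307 124
```

View pics/o3.png

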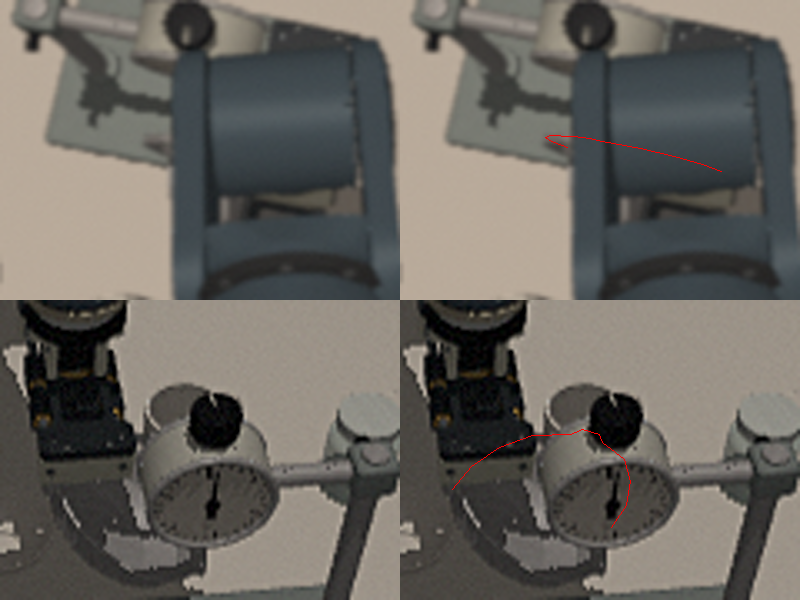

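In the scene view the bail is hidden behind the drum. The pan outline runs from crop (48,480) through a bottom at about (170,587) to a right edge at about (207,560), and I'll compare those with the projections.

```bash
python3 - <<'E'
from fit import *
d=load('s4');tcp=np.array([.4655,.0877,.2033]);yaw=1.3915-np.pi/2
A=np.linspace(0,2*np.pi,120)
for th in(15,20,25,30,35,40):
  o=[]
  for r,z in((.078,.045),(.055,0)):
    q=np.array([(proj(d,held((r*np.cos(a),r*np.sin(a),z),np.radians(th),tcp,yaw))+.5-[307,124])*10/3+[0,300] for a in A])
    o+=[q[q[:,0].argmin()].round(),q[q[:,1].argmax()].round(),q[q[:,0].argmax()].round()]
  print(th,*[list(map(int,x)) for x in o])
E
```

```text
15 [62, 475] [174, 563] [236, 514] [74, 515] [149, 575] [193, 541]
20 [60, 475] [172, 569] [227, 524] [66, 515] [142, 580] [181, 549]
25 [57, 474] [173, 574] [217, 534] [59, 516] [138, 584] [169, 556]
30 [54, 474] [169, 580] [206, 542] [51, 516] [129, 588] [156, 562]
35 [52, 473] [164, 585] [195, 554] [44, 515] [120, 592] [143, 567]
40 [50, 472] [157, 590] [183, 561] [36, 514] [110, 595] [130, 572]
```

The tilt looks like 25–30°. I'll lower so the crimp passes under the drum, then creep forward towards the hook tip while watching the force.

Call:
send_rows:
  deltas: [0, 0, -0.03, 0, -1, 0, 0, -0.07, 0, -1, 0, 0, -0.11, 0, -1, 0, 0, -0.133, 0, -1, 0, 0, -0.133, 0, -1, 0, 0, -0.133, 0, -1]

```text
time: 9.83
tcp_pos: [0.4661, 0.086, 0.1634]
ee_rot: [-3.141, 0.0, 1.39]
ft_force: [-0.1, 0.1, -3.1]
finger_gap: 0.0084
grip_force: 30.0
```

Call:
send_rows:
  deltas: [0.02, -0.004, 0, 0, -1, 0.045, -0.008, 0, 0, -1, 0.07, -0.013, 0, 0, -1, 0.095, -0.017, 0, 0, -1, 0.12, -0.022, 0, 0, -1, 0.14, -0.026, 0, 0, -1, 0.14, -0.026, 0, 0, -1, 0.14, -0.026, 0, 0, -1]

```text
time: 10.5
tcp_pos: [0.5082, 0.0787, 0.1636]
ee_rot: [-3.141, 0.0, 1.39]
ft_force: [-0.3, -0.4, -3.5]
finger_gap: 0.0083
grip_force: 30.0
```

```bash
cat > look.py <<'E'
from fit import *
def ptr(f):
    "rear-dial pointer angle, clockwise for its reader (scene camera), from dark pixels round the projected dial"
    d=load(f); g=cv2.cvtColor(d['pixels'],cv2.COLOR_RGB2GRAY); ps=np.load('p.npy')[0]
    best=[]
    for a in np.arange(-30,150,2):
        v=[]
        for r in np.linspace(.012,.030,10):
            q=proj(d,tf(ps,(.027,r*np.sin(np.radians(a)),.265+r*np.cos(np.radians(a)))))
            v.append(cv2.getRectSubPix(g,(1,1),(float(q[0]),float(q[1])))[0,0])
        best.append((np.mean(v),a))
    return sorted(best)[:4]
E
python3 - <<'E'
from look import *
print(ptr('s0'),ptr('s4'))
grab('scene','s5');print(ptr('s5'));s=arm.get_state();print(s['tcp_pos'],s['ft_force'],s['torque'])
E
```

```text
[(np.float64(9.9), np.int64(-2)), (np.float64(10.7), np.int64(-4)), (np.float64(23.4), np.int64(0)), (np.float64(25.5), np.int64(-6))] [(np.float64(11.1), np.int64(-2)), (np.float64(11.8), np.int64(-4)), (np.float64(25.0), np.int64(0)), (np.float64(27.1), np.int64(-6))]
[(np.float64(9.7), np.int64(-2)), (np.float64(10.5), np.int64(-4)), (np.float64(24.1), np.int64(0)), (np.float64(26.6), np.int64(-6))]
[0.50785661 0.07871426 0.16356068] [-0.91436448 -0.51539077 -3.3384637 ] [-0.16641892  0.06130452  0.03447721]
```

There's no contact yet, and the pointer angle can be read numerically (baseline -3°), which will tell me when the hook moves. I'll move over the tip.

Call:
send_rows:
  deltas: [0.015, -0.003, 0, 0, -1, 0.033, -0.006, 0, 0, -1, 0.033, -0.006, 0, 0, -1, 0.033, -0.006, 0, 0, -1]

```text
time: 10.88
tcp_pos: [0.5182, 0.0769, 0.1637]
ee_rot: [3.142, -0.0, 1.39]
ft_force: [0.4, 0.5, -3.2]
finger_gap: 0.0083
grip_force: 30.0
```

```bash
cat > st.py <<'E'
from look import *
import sys
f=sys.argv[1];grab('scene',f);print(ptr(f)[:2]);s=arm.get_state();ps=np.load('p.npy')[0]
dv=s['tcp_pos'][:2]-ps[:2];c,S_=np.cos(ps[2]),np.sin(ps[2]);print('t',s['time'],'local',(c*dv[0]+S_*dv[1]).round(4),(-S_*dv[0]+c*dv[1]).round(4),s['tcp_pos'][2].round(4),'F',s['ft_force'].round(2),s['torque'].round(3),s['finger_gap'].round(4))
E
python3 st.py s6
```

```text
[(np.float64(10.5), np.int64(-2)), (np.float64(11.5), np.int64(-4))]Traceback (most recent call last):
  File "st.py", line 4, in <module>
    dv=s['tcp_pos'][:2]-ps[:2];c,S_=np.cos(ps[2]),np.sin(ps[2]);print('t',s['time'],'local',(c*dv[0]+S_*dv[1]).round(4),(-S_*dv[0]+c*dv[1]).round(4),s['tcp_pos'][2].round(4),'F',s['ft_force'].round(2),s['torque'].round(3),s['finger_gap'].round(4))
                                                                                                                                                                                                                              ^^^^^^^^^^^^^^^^^^^^^
AttributeError: 'float' object has no attribute 'round'
```

Call:
send_rows:
  deltas: [0, 0, -0.01, 0, -1, 0, 0, -0.01, 0, -1, 0, 0, -0.01, 0, -1]

```text
time: 11.18
tcp_pos: [0.5178, 0.077, 0.1606]
ee_rot: [-3.141, 0.0, 1.39]
ft_force: [-0.7, 0.9, -2.4]
finger_gap: 0.008
grip_force: 30.0
```

```bash
python3 st.py s7
```

```text
[(np.float64(15.7), np.int64(12)), (np.float64(19.4), np.int64(10))]Traceback (most recent call last):
  File "st.py", line 4, in <module>
    dv=s['tcp_pos'][:2]-ps[:2];c,S_=np.cos(ps[2]),np.sin(ps[2]);print('t',s['time'],'local',(c*dv[0]+S_*dv[1]).round(4),(-S_*dv[0]+c*dv[1]).round(4),s['tcp_pos'][2].round(4),'F',s['ft_force'].round(2),s['torque'].round(3),s['finger_gap'].round(4))
                                                                                                                                                                                                                              ^^^^^^^^^^^^^^^^^^^^^
AttributeError: 'float' object has no attribute 'round'
```

Call:
send_rows:
  deltas: [0, 0, -0.01, 0, -1, 0, 0, -0.01, 0, -1, 0, 0, -0.01, 0, -1]

```text
time: 11.48
tcp_pos: [0.518, 0.0771, 0.1577]
ee_rot: [3.141, -0.0, 1.39]
ft_force: [1.0, 2.3, -2.0]
finger_gap: 0.0083
grip_force: 30.0
```

```bash
python3 st.py s8
```

```text
[(np.float64(27.6), np.int64(32)), (np.float64(29.7), np.int64(30))]Traceback (most recent call last):
  File "st.py", line 4, in <module>
    dv=s['tcp_pos'][:2]-ps[:2];c,S_=np.cos(ps[2]),np.sin(ps[2]);print('t',s['time'],'local',(c*dv[0]+S_*dv[1]).round(4),(-S_*dv[0]+c*dv[1]).round(4),s['tcp_pos'][2].round(4),'F',s['ft_force'].round(2),s['torque'].round(3),s['finger_gap'].round(4))
                                                                                                                                                                                                                              ^^^^^^^^^^^^^^^^^^^^^
AttributeError: 'float' object has no attribute 'round'
```

The bar is resting on the hook tip: the hook is down about 2.8 mm and the pointer has moved as it should. Now I'll slide it inward over the tip.

Call:
send_rows:
  deltas: [0.01, -0.002, 0, 0, -1, 0.02, -0.0035, 0, 0, -1, 0.03, -0.0055, 0, 0, -1, 0.04, -0.007, 0, 0, -1, 0.04, -0.007, 0, 0, -1]

```text
time: 11.95
tcp_pos: [0.5305, 0.0746, 0.1576]
ee_rot: [3.142, 0.0, 1.39]
ft_force: [-0.3, -0.8, -2.7]
finger_gap: 0.0082
grip_force: 30.0
```

```bash
sed -i "s/s\['finger_gap'\].round(4)/s['finger_gap']/" st.py; python3 st.py s9
```

```text
[(np.float64(10.1), np.int64(-2)), (np.float64(11.3), np.int64(-4))]
t 12.0 local -0.0092 -0.0979 0.1576 F [-0.62 -0.81 -3.45] [-0.194  0.134  0.028] 0.008258203640872375
```

The bar is past the tip and the hook is back at rest. I'll centre it over the seat and lower.

Call:
send_rows:
  deltas: [0.012, -0.002, 0, 0, -1, 0.024, -0.0045, 0, 0, -1, 0.024, -0.0045, -0.015, 0, -1, 0.024, -0.0045, -0.03, 0, -1, 0.024, -0.0045, -0.045, 0, -1, 0.024, -0.0045, -0.05, 0, -1, 0.024, -0.0045, -0.05, 0, -1]

```text
time: 12.58
tcp_pos: [0.5367, 0.0735, 0.1421]
ee_rot: [-3.14, 0.0, 1.39]
ft_force: [0.0, -0.2, -3.2]
finger_gap: 0.0079
grip_force: 30.0
```

```bash
python3 st.py s10
```

```text
[(np.float64(12.4), np.int64(-2)), (np.float64(18.3), np.int64(0))]
t 12.6333 local -0.0023 -0.0979 0.1424 F [ 0.22 -0.11 -2.99] [-0.169  0.103  0.018] 0.008297086774008299
```

Call:
send_rows:
  deltas: [0, 0, -0.01, 0, -1, 0, 0, -0.02, 0, -1, 0, 0, -0.02, 0, -1]

```text
time: 12.88
tcp_pos: [0.5371, 0.0737, 0.1364]
ee_rot: [-3.142, -0.0, 1.39]
ft_force: [0.1, 2.3, -0.9]
finger_gap: 0.0082
grip_force: 30.0
```

```bash
python3 st.py s11
```

```text
[(np.float64(30.0), np.int64(34)), (np.float64(30.3), np.int64(36))]
t 12.9333 local -0.002 -0.0976 0.1366 F [-0.19  1.97 -1.24] [ 0.221  0.084 -0.022] 0.008359826667261205
```

The hook is now carrying load, 3.2 mm down. I'll lower along an arc so the pan turns towards level about the hook.

Call:
send_rows:
  deltas: [0, 0.002, -0.01, 0, -1, 0, 0.003, -0.02, 0, -1, 0, 0.005, -0.03, 0, -1, 0, 0.006, -0.04, 0, -1, 0, 0.006, -0.04, 0, -1]

```text
time: 13.35
tcp_pos: [0.5371, 0.0755, 0.1243]
ee_rot: [-3.141, -0.0, 1.39]
ft_force: [0.8, 2.0, 1.3]
finger_gap: 0.0081
grip_force: 30.0
```

```bash
python3 st.py s12
```

```text
[(np.float64(34.8), np.int64(102)), (np.float64(35.1), np.int64(104))]
t 13.4 local -0.0024 -0.0959 0.1246 F [-0.38  2.46  0.96] [0.429 0.022 0.025] 0.008100930673595321
```

Call:
send_rows:
  deltas: [0, 0.001, -0.01, 0, -1, 0, 0.003, -0.02, 0, -1, 0.001, 0.004, -0.03, 0, -1, 0.001, 0.005, -0.04, 0, -1, 0.001, 0.005, -0.04, 0, -1]

```text
time: 13.82
tcp_pos: [0.5375, 0.0773, 0.1122]
ee_rot: [-3.142, -0.001, 1.39]
ft_force: [1.2, 5.5, 2.9]
finger_gap: 0.0083
grip_force: 30.0
```

```bash
python3 st.py s13; python3 - <<'E'
from h import *
grab('top','t13')
def c(f,x,y,w=120,h=90): return cv2.resize(cv2.imread(f'pics/{f}.png')[y:y+h,x:x+w],(400,300),interpolation=cv2.INTER_CUBIC)
cv2.imwrite('pics/c13.png',np.hstack([c('t13',220,150),c('s13',305,125)]))
E
```

```text
[(np.float64(29.2), np.int64(148)), (np.float64(40.6), np.int64(146))]
t 13.8667 local -0.0023 -0.094 0.1125 F [0.92 7.24 2.84] [ 1.183 -0.16  -0.005] 0.00804600309978294
```

The hook is over 12 mm down and there's a 7 N sideways pull, so I'm a few mm too far out. I'll relieve it by going up a little and inward.

Call:
send_rows:
  deltas: [0, 0.004, 0.01, 0, -1, 0.001, 0.008, 0.02, 0, -1, 0.001, 0.008, 0.02, 0, -1]

```text
time: 14.17
tcp_pos: [0.5378, 0.0791, 0.1191]
ee_rot: [3.141, 0.0, 1.39]
ft_force: [0.2, 1.6, 0.8]
finger_gap: 0.0086
grip_force: 30.0
```

```bash
sed -i 's/-30,150,2/-30,300,2/' look.py; python3 st.py s14; python3 -c "
from look import *
print(ptr('s13'))"
```

```text
[(np.float64(36.7), np.int64(58)), (np.float64(36.7), np.int64(60))]
t 14.2167 local -0.0025 -0.0922 0.1188 F [ 1.4   1.18 -0.61] [ 0.169 -0.003 -0.063] 0.008506967080076791
[(np.float64(24.1), np.int64(150)), (np.float64(27.7), np.int64(152)), (np.float64(29.2), np.int64(148)), (np.float64(38.1), np.int64(154))]
```

View pics/c13.png

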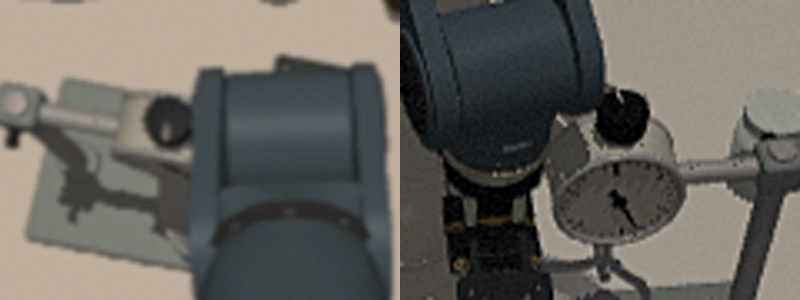

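The last picture shows the bail seated on the hook at about crop (605,262), the gripper clear of the drum, and the pointer deflected. Now I'll level the pan slightly more before letting go.

Call:
send_rows:
  deltas: [0.001, 0.003, -0.008, 0, -1, 0.001, 0.006, -0.016, 0, -1, 0.001, 0.006, -0.02, 0, -1, 0.001, 0.006, -0.02, 0, -1]

```text
time: 14.55
tcp_pos: [0.5378, 0.081, 0.1123]
ee_rot: [-3.141, 0.0, 1.39]
ft_force: [0.4, -1.1, 1.3]
finger_gap: 0.0084
grip_force: 30.0
```

```bash
python3 st.py s15
```

```text
[(np.float64(31.4), np.int64(94)), (np.float64(33.7), np.int64(92))]
t 14.6 local -0.0026 -0.0903 0.1125 F [-0.18 -0.42  1.35] [-0.022  0.143 -0.066] 0.00831204628329179
```

Call:
send_rows:
  deltas: [0, 0, 0, 0, -0.8, 0, 0, 0, 0, -0.78, 0, 0, 0, 0, -0.75, 0, 0, 0, 0, -0.5, 0, 0, 0, 0, 0, 0, 0, 0, 0, 0, 0, 0, 0, 0, 0, 0, 0, 0, 0, 0, 0, 0, 0, 0, 0]

```text
time: 15.35
tcp_pos: [0.538, 0.081, 0.1127]
ee_rot: [-3.142, 0.0, 1.39]
ft_force: [-0.2, 0.3, -0.6]
finger_gap: 0.0449
grip_force: 0.0
```

```bash
python3 st.py s16
```

```text
[(np.float64(37.4), np.int64(60)), (np.float64(37.5), np.int64(58))]
t 15.4 local -0.0025 -0.0903 0.1127 F [0.6  0.09 0.62] [-0.037  0.087 -0.077] 0.04586534724373321
```

The pan is let go and the pointer is at about 62°, which puts it near 0.26 kg. I'll back straight out along -y, then go up.

Call:
send_rows:
  deltas: [-0.007, -0.04, 0, 0, 0, -0.022, -0.12, 0, 0, 0, -0.036, -0.2, 0, 0, 0, -0.055, -0.3, 0, 0, 0, -0.072, -0.393, 0, 0, 0, -0.072, -0.393, 0.1, 0, 0, -0.072, -0.393, 0.3, 0, 0, -0.072, -0.393, 0.6, 0, 0, -0.072, -0.393, 0.9, 0, 0, -0.072, -0.393, 1, 0, 0]

```text
time: 16.23
tcp_pos: [0.5156, -0.0376, 0.3116]
ee_rot: [3.141, 0.0, 1.39]
ft_force: [0.2, -0.1, -0.1]
finger_gap: 0.0464
grip_force: 0.0
```

```bash
python3 st.py s17;python3 st.py s18;python3 st.py s19
```

```text
[(np.float64(36.5), np.int64(64)), (np.float64(37.1), np.int64(66))]
t 16.2833 local -0.0007 -0.2109 0.3198 F [0.67 0.48 7.25] [-0.029  0.013  0.028] 0.046248880155456314
[(np.float64(34.2), np.int64(66)), (np.float64(34.6), np.int64(64))]
t 16.3333 local -0.0006 -0.2108 0.3159 F [ 0.01 -0.34 -0.6 ] [-0.081  0.069  0.01 ] 0.046551369101366924
[(np.float64(34.8), np.int64(64)), (np.float64(35.8), np.int64(66))]
t 16.3833 local -0.0017 -0.2108 0.3122 F [-0.73  0.2  -0.63] [-0.071  0.071  0.043] 0.04657892215643546
```

```bash
python3 - <<'E'
from fit import *
ps=np.load('p.npy')[0];A=np.linspace(0,2*np.pi,60)
def hc(d,xy):
    q=np.array([proj(d,(xy[0]+.018*np.cos(a),xy[1]+.018*np.sin(a),z)) for a in A for z in(.320,.344)],np.float32)
    m=cv2.moments(cv2.convexHull(q));return np.array([m['m10']/m['m00'],m['m01']/m['m00']]),m['m00']
res=[]
for d in(T,S):
    g=cv2.cvtColor(d['pixels'],cv2.COLOR_RGB2GRAY);c,_=hc(d,ps[:2]);m=np.zeros_like(g);cv2.circle(m,tuple(int(round(v)) for v in c),13,255,-1)
    b=((g<55)&(m>0)).astype(np.uint8);n,l,st,ce=cv2.connectedComponentsWithStats(b);i=1+st[1:,4].argmax();res.append(ce[i]);print(st[i],ce[i],c,_)
r=least_squares(lambda p:np.concatenate([hc(T,p)[0]-res[0],hc(S,p)[0]-res[1]]),ps[:2]);print(r.x,r.fun)
E
```

```text
[264 179  14  15 147] [270.61904762 186.06122449] [270.71981363 185.88479371] 195.57595034735277
[363 151  17  18 225] [370.95555556 160.06222222] [371.31494553 160.00429163] 223.3998686154373
[0.55644332 0.16917037] [ 0.17670074 -0.05962114  0.2401841  -0.12334763]
```

Call:
send_rows:
  deltas: [0, 0, 0.1, 0, 0.3, 0, 0, 0.2, 0, 0.3, 0, 0, 0.3, 0, 0.3, 0, 0, 0.3, 0, 0.3]

```text
time: 16.72
tcp_pos: [0.5173, -0.0375, 0.4032]
ee_rot: [3.136, -0.0, 1.39]
ft_force: [0.7, 0.0, 0.9]
finger_gap: 0.06
grip_force: 0.0
```

Call:
send_rows:
  deltas: [0.02, 0.1, 0, 0, 0.3, 0.05, 0.23, 0, 0, 0.3, 0.075, 0.36, 0, 0, 0.3, 0.1, 0.49, 0, 0, 0.3, 0.12, 0.61, 0, 0, 0.3, 0.134, 0.687, 0, 0, 0.3, 0.134, 0.687, 0, 0, 0.3, 0.134, 0.687, 0, 0, 0.3, 0.134, 0.687, 0, 0, 0.3]

```text
time: 17.47
tcp_pos: [0.5565, 0.1683, 0.398]
ee_rot: [-3.14, 0.001, 1.39]
ft_force: [0.2, 0.2, -0.2]
finger_gap: 0.0604
grip_force: 0.0
```

```bash
python3 st.py s20; python3 -c "
from h import *
print(arm.get_state()['tcp_pos'])"
```

```text
[(np.float64(30.2), np.int64(62)), (np.float64(31.0), np.int64(60))]
t 17.5167 local 0.0 -0.0013 0.3985 F [0.15 0.32 0.09] [-0.092  0.09  -0.002] 0.06047929199465439
[0.55654381 0.16806428 0.39849158]
```

Call:
send_rows:
  deltas: [0, 0.003, -0.06, 0, 0.3, 0, 0.003, -0.13, 0, 0.3, 0, 0.003, -0.2, 0, 0.3, 0, 0.003, -0.25, 0, 0.3, 0, 0.003, -0.25, 0, 0.3, 0, 0.003, -0.25, 0, 0.3]

```text
time: 18.02
tcp_pos: [0.5566, 0.1691, 0.3244]
ee_rot: [-3.141, 0.0, 1.389]
ft_force: [-0.0, -0.8, -0.4]
finger_gap: 0.0604
grip_force: 0.0
```

Call:
send_rows:
  deltas: [0, 0, 0, 0, -0.3, 0, 0, 0, 0, -0.4, 0, 0, 0, 0, -0.6, 0, 0, 0, 0, -1, 0, 0, 0, 0, -1, 0, 0, 0, 0, -1, 0, 0, 0, 0, -1]

```text
time: 18.6
tcp_pos: [0.5568, 0.1701, 0.3249]
ee_rot: [3.141, -0.0, 1.39]
ft_force: [-0.9, -0.6, 5.1]
finger_gap: 0.0356
grip_force: 30.0
```

```bash
python3 st.py s21
```

```text
[(np.float64(31.2), np.int64(62)), (np.float64(31.6), np.int64(60))]
t 18.65 local -0.0001 0.0007 0.325 F [-1.75 -0.87  5.65] [-0.207  0.273 -0.016] 0.035267841828028286
```

The knob is gripped. The pointer reads about 64° from the unloaded mark, so I'll turn clockwise (negative) by 64°.

Call:
send_rows:
  deltas: [0, 0, 0, -0.03, -1, 0, 0, 0, -0.06, -1, 0, 0, 0, -0.1, -1, 0, 0, 0, -0.14, -1, 0, 0, 0, -0.18, -1, 0, 0, 0, -0.22, -1, 0, 0, 0, -0.26, -1, 0, 0, 0, -0.3, -1, 0, 0, 0, -0.335, -1, 0, 0, 0, -0.355, -1]

```text
time: 19.48
tcp_pos: [0.5575, 0.1694, 0.3249]
ee_rot: [3.14, -0.002, 0.268]
ft_force: [3.5, -4.5, 4.2]
finger_gap: 0.0353
grip_force: 30.0
```

```bash
python3 st.py s22; python3 - <<'E'
from look import *
# rectified rear dial: darkness profile over angle at pointer radii and mark radii
def prof(f,r0,r1):
    d=load(f);g=cv2.cvtColor(d['pixels'],cv2.COLOR_RGB2GRAY);ps=np.load('p.npy')[0];o=[]
    for a in range(-180,180,3):
        q=[proj(d,tf(ps,(.027,r*np.sin(np.radians(a)),.265+r*np.cos(np.radians(a))))) for r in np.linspace(r0,r1,6)]
        o.append(int(np.mean([cv2.getRectSubPix(g,(1,1),tuple(map(float,x)))[0,0] for x in q])))
    return np.array(o)
for f in('s0','s22'):
    for r in((.012,.03),(.036,.042)):
        p=prof(f,*r);i=np.argsort(p)[:8];print(f,r,[(int(-180+3*k),int(p[k])) for k in i])
E
```

```text
[(np.float64(35.5), np.int64(64)), (np.float64(36.4), np.int64(62))]
t 19.5333 local 0.0008 0.0001 0.3249 F [ 4.01 -5.05  3.89] [-0.8   -0.447 -0.022] 0.035303736831286694
s0 (0.012, 0.03) [(-3, 7), (0, 23), (-6, 25), (3, 44), (-9, 46), (-12, 51), (171, 55), (-15, 56)]
s0 (0.036, 0.042) [(-12, 17), (-9, 20), (0, 28), (-6, 39), (42, 39), (-3, 42), (45, 43), (-63, 43)]
s22 (0.012, 0.03) [(63, 33), (66, 36), (60, 39), (69, 42), (57, 44), (-78, 49), (54, 49), (-81, 50)]
s22 (0.036, 0.042) [(45, 26), (48, 29), (42, 41), (-144, 43), (-117, 45), (-60, 46), (-6, 48), (-141, 48)]
```

```bash
python3 - <<'E'
from look import *
ps=np.load('p.npy')[0]
d=load('s0')
for r in(0,.038,.05):print(r,proj(d,tf(ps,(.026,0,.265+r))).round(1),proj(d,tf(ps,(.026,r,.265))).round(1))
for f in('s0','s22'):
    g=cv2.cvtColor(load(f)['pixels'],cv2.COLOR_RGB2GRAY);print(f);print('     ',*range(354,388))
    for v in range(166,205):print(v,*['%3d'%x for x in g[v,354:388]])
E
```

```text
0 [370.5 186. ] [370.5 186. ]
0.038 [372.  175.8] [385.3 184.9]
0.05 [372.6 172.5] [389.9 184.5]
s0
      354 355 356 357 358 359 360 361 362 363 364 365 366 367 368 369 370 371 372 373 374 375 376 377 378 379 380 381 382 383 384 385 386 387
166 103 103 105 107 116 119 118 118 132  54  62  42  12   5   3   0   1  14   3   3  10   0   0  72 141 128 125 117 115 111 108  74  94 148
167  97 104 105 109 115 116 115 118 127  80  55  61  40  27  16  12   7   0   6   2   3  21  72 126 133 130 122 119 116 115 106  98  57 149
168  97 101 108 107 114 113 115 122 128 132  83  52  90  51  46  40  21  26  28  31  37  90 146  73 130 125 120 121 116 113 107 101  65 150
169  98  98 108 109 110 116 118 119 125 130 133  76 143  82  85  82  87  88  74  75  82 147 138 129 129 125 123 120 114 116 108 103  83 152
170  98 101 103 109 111 116 119 117 118 125 128 133 138 133 134 136 134 135 122 109 137 134 133 130 125 124 120 118 119 115 109 103  84 138
171  99 102 107 107 114 117 120 118 122 126 117 126 128 112 120 122 124 109 136 113 117 113 110 110 106 104 115 109 123 115 111 107  96 100
172  98 103 104 10
[... 9507 characters left out ...]

200  76  66  70  57  59  62  52 119 156 100  49  48  77  52  47  66  59 149 154 159 156 151 153 149 151 151 152 151 153 151 151 150 151 152
201  76  54  56  59  63  58  55  49  41  49  53  55  49  56  51  54  50  61 113 147 147 154 150 159 154 154 155 151 151 150 152 152 150 152
202  52  51  54  58  52  57  55  56  51  51  62  57  53  56  54  54  54  50  43  62  59 116 114 144 148 145 154 150 156 154 152 151 150 151
203  53  53  59  55  45  55  50  48  54  59  54  55  50  69  54  56  51  53  52  53  49  41  40  39  63  60 117 112 144 158 153 153 153 150
204  54  47  55  55  56  57  58  59  54  56  50  52  49  99  54  52  50  51  56  57  56  54  53  52  49  46  44  37  79 148 148 154 151 150
```

The numbers show the zero mark at (369.5,175.5) against the pointer tip at (372,176) in the first picture, so the knob didn't start at 0. Now the mark is at about (382.8,178.4) and the tip at about (383,182.2), so I'll work out the remaining angle.

```bash
python3 - <<'E'
from look import *
ps=np.load('p.npy')[0];d=load('s0')
n=tf(ps,(1,0,0))-tf(ps,(0,0,0));n[2]=0
def dep(u,v,X):
    o,r=ray(d,u,v);p0=tf(ps,(X,0,.265));p=o+r*(n@(p0-o))/(n@r);w=p-p0
    return np.array([-np.sin(ps[2])*w[0]+np.cos(ps[2])*w[1],w[2]])*1e3
for X in(.026,):
  h=dep(370.3,185.6,X+.002)
  for nm,u,v,x in(('p0',372,176.2,X+.002),('m0',369.5,175.3,X),('p22',383.2,182.2,X+.002),('m22',382.7,178.4,X)):
    q=dep(u,v,x)-h;print(nm,q.round(1),np.hypot(*q).round(1),np.degrees(np.arctan2(*q)).round(1))
E
```

```text
p0 [ 0.7 34.8] 34.8 1.2
m0 [-5.3 36.6] 37.0 -8.3
p22 [31.9  9.3] 33.2 73.7
m22 [29.5 21.5] 36.5 53.9
```

Call:
send_rows:
  deltas: [0, 0, 0, -0.03, -1, 0, 0, 0, -0.06, -1, 0, 0, 0, -0.08, -1, 0, 0, 0, -0.08, -1, 0, 0, 0, -0.08, -1]

```text
time: 19.95
tcp_pos: [0.5576, 0.1691, 0.3249]
ee_rot: [3.14, -0.002, 0.023]
ft_force: [3.0, -6.1, 4.7]
finger_gap: 0.0352
grip_force: 30.0
```

```bash
python3 st.py s23; python3 - <<'E'
from look import *
a=[]
for k in range(6):
    g=cv2.cvtColor(eyes.grab_frame('scene')['pixels'],cv2.COLOR_RGB2GRAY);a.append(g)
g=np.mean(a,0).astype(int);print('   ',*range(366,389))
for v in range(173,192):print(v,*['%3d'%x for x in g[v,366:389]])
E
```

```text
[(np.float64(34.3), np.int64(62)), (np.float64(35.2), np.int64(64))]
t 20.0 local 0.0008 -0.0001 0.325 F [ 2.63 -6.05  3.92] [-1.034 -0.465 -0.064] 0.03528589403232528
    366 367 368 369 370 371 372 373 374 375 376 377 378 379 380 381 382 383 384 385 386 387 388
173  59  48  83  71  66  47  51  51  47  31  50  52  49  64  75  86  90 100 113 111 117  64 148
174  54  41  50  57  65  35  65  68  40  51  66  66  52  60  50  42  52  70  86 101 102 106  38
175  67  67  51  64  68  65  66  67  31  66  66  65  65  67  45  37  61  43  49  70  82  95  68
176  68  69  68  65  66  64  63  69  52  65  66  64  63  65  50  69  69  38  45  47  59  80 104
177  66  67  65  64  64  65  62  65  66  65  63  64  63  64  65  65  66  67  62  64  50  60  76
178  65  66  68  66  66  65  67  64  63  63  67  62  63  65  67  65  66  69  40  69  59  49  58
179  64  66  75  62  62  66  76  65  63  67  74  63  64  65  75  64  67  68  65  60  40  53  52
180  67  75  76  63  65  73  75  63  65  73  74  62  64  75  74  65  60  52  29   0  26  44  46
181  75  75  74  65  74  73  75  65  73  75  73  68  77  78  67  50 
[... 287 characters left out ...]
  67  64  77  67  59  48  56
185  69  73  35   1   0   0   0  31  41  52  79  72  67  66  76  77  63  64  75  75  75  58  60
186   9   0  10   1   5   9  27  70  66  77  74  62  64  66  73  74  63  67  70  66  74  59  55
187  30  34  46  36  35  45  69  64  66  76  64  65  66  74  73  73  66  75  57  45  74  63  52
188  80  71  68  71  72  67  66  66  73  74  64  66  72  73  75  74  75  67  69  63  76  57  99
189  65  65  62  67  67  65  65  74  73  72  65  73  71  73  68  71  75  47  61  76  63  69 163
190  65  62  67  64  63  66  70  73  71  72  73  73  74  73  43  51  63  69  89  66  61 138 157
191  67  66  76  63  65  73  70  72  72  72  73  75  68  67  75  52  52  90  72  74 112 159 153
```

The pointer is at about 74° by line fit and the mark at about 70°. I'll turn another 4°, then open, rise clear and check.

Call:
send_rows:
  deltas: [0, 0, 0, -0.012, -1, 0, 0, 0, -0.023, -1, 0, 0, 0, -0.023, -1, 0, 0, 0, -0.023, -1]

```text
time: 20.63
tcp_pos: [0.5575, 0.1691, 0.325]
ee_rot: [3.14, -0.003, -0.05]
ft_force: [2.9, -6.7, 3.5]
finger_gap: 0.0354
grip_force: 30.0
```

Call:
send_rows:
  deltas: [0, 0, 0, 0, -0.1, 0, 0, 0, 0, 0.3, 0, 0, 0, 0, 0.3, 0, 0, 0, 0, 0.3, 0, 0, 0, 0, 0.3, 0, 0, 0.1, 0, 0.3, 0, 0, 0.2, 0, 0.3, 0, 0, 0.3, 0, 0.3, 0, 0, 0.4, 0, 0.3, 0, 0, 0.4, 0, 0.3]

```text
time: 21.47
tcp_pos: [0.5574, 0.1704, 0.4504]
ee_rot: [-3.139, -0.008, -0.049]
ft_force: [0.1, 0.2, 0.5]
finger_gap: 0.0601
grip_force: 0.0
```

```bash
python3 st.py s24; python3 - <<'E'
from look import *
P=[];a=[]
for k in range(10):
    g=cv2.cvtColor(eyes.grab_frame('scene')['pixels'],cv2.COLOR_RGB2GRAY);a.append(g)
print('var',np.abs(a[0][172:215,340:400].astype(int)-a[-1][172:215,340:400]).max())
g=np.mean(a,0).astype(int);print('   ',*range(364,389))
for v in range(178,192):print(v,*['%3d'%x for x in g[v,364:389]])
E
```

```text
[(np.float64(35.2), np.int64(62)), (np.float64(35.8), np.int64(64))]
t 21.5167 local 0.0002 0.001 0.4472 F [-0.12  0.41 -0.53] [-0.001  0.155 -0.019] 0.060502120156909124
var 107
    364 365 366 367 368 369 370 371 372 373 374 375 376 377 378 379 380 381 382 383 384 385 386 387 388
178  65  65  64  64  65  63  63  63  66  62  63  62  64  62  62  61  65  65  64  67  63  61  47  47  56
179  64  64  61  64  72  62  61  63  73  64  63  64  73  62  62  65  73  63  63  68  54  39  60  52  50
180  64  63  64  74  74  62  65  70  73  62  63  72  72  60  62  71  70  64  63  69  61  60  24  39  45
181  63  66  74  73  72  63  72  70  73  64  71  71  70  66  74  75  66  61  47  27  15  18  29  53  46
182  64  73  73  72  73  73  75  74  73  74  73  74  64  69  68  65  59  38  15  23  41  53  65  62  46
183  72  73  70  73  75  70  67  67  71  70  69  67  50  33  22  12  43  42  58  68  70  53  57  43  46
184  72  74  74  75  70  33  15  12  30  34  31   7  25  37  42  52  78  68  65  65  75  61  71  65  55
185  73  68  67  68  34   1   0   1   0  34  40  46  77  73  66  64  74  75  64  64  73  57  54  58  58
186  72  28   9   1   7   4   5  12  25  69  65  76  72  61  62  64  72  72  60  66  68  71  61  59  53
187  72  16  30  33  44  35  32  47  68  63  65  73  63  62  63  72  71  71  65  74  54  49  59  62  52
188  70  62  76  67  69  70  70  66  60  63  71  73  62  63  71  73  72  71  70  68  70  61  73  56  96
189  66  73  62  63  62  64  65  63  64  71  70  72  64  69  71  68  75  73  56  48  68  74  63  67 159
190  67  63  62  62  66  64  61  63  72  73  72  72  71  70  71  49  65  69  67  61  87  63  58 134 154
191  69  61  66  66  72  60  63  70  69  70  72  71  72  70  72  56  40  43  64  88  71  72 109 155 150
```

The mark is now at about 74° (both the image geometry and the turned angle agree) and the pointer at about 74°. I'll rise a bit more, let things settle and check that nothing moves.

Call:
send_rows:
  deltas: [0, 0, 0.1, 0, 0.3, 0, 0, 0.2, 0, 0.3, 0, 0, 0.2, 0, 0.3, 0, 0, 0.2, 0, 0.3, 0, 0, 0.2, 0, 0.3, 0, 0, 0.2, 0, 0.3, 0, 0, 0.2, 0, 0.3, 0, 0, 0.2, 0, 0.3, 0, 0, 0.2, 0, 0.3, 0, 0, 0.2, 0, 0.3]

```text
time: 22.85
tcp_pos: [0.5566, 0.1701, 0.5042]
ee_rot: [3.142, 0.0, -0.049]
ft_force: [-0.8, -0.1, -0.0]
finger_gap: 0.0608
grip_force: 0.0
```

```bash
python3 - <<'E'
from look import *
a=[]
for k in range(16): a.append(eyes.grab_frame('scene')['pixels'].astype(int).mean(2))
a=np.array(a);b=load('s0')
for i in(4,8,12,15):
    D=np.abs(a[i]-a[0]);print(i,(D[175:260,325:425]>25).sum(),D[175:260,325:425].max())
grab('scene','s25');print(ptr('s25')[:3])
d=load('s25')
# static objects changed vs s0?
g0=b['pixels'].astype(int).mean(2);
for nm,(x0,y0,x1,y1) in dict(bowl=(288,178,325,212),spat=(172,188,265,215),mill=(305,285,332,328),oil=(355,268,388,324),tin=(248,300,290,350)).items():
    print(nm,(np.abs(a[-1]-g0)[y0:y1,x0:x1]>30).mean().round(3))
print(arm.get_state()['time'],arm.get_state()['tcp_pos'])
E
```

```text
4 219 102.0
8 400 117.66666666666666
12 219 103.66666666666666
15 89 60.66666666666666
[(np.float64(30.8), np.int64(64)), (np.float64(30.9), np.int64(62)), (np.float64(33.2), np.int64(60))]
bowl 0.151
spat 0.001
mill 0.0
oil 0.0
tin 0.0
23.7 [0.55664132 0.17007969 0.50442631]
```

The pan is still swinging, so I'll wait and see how fast it dies down.

Call:
send_rows:
  deltas: [0, 0, 0, 0, 0.3, 0, 0, 0, 0, 0.3, 0, 0, 0, 0, 0.3, 0, 0, 0, 0, 0.3, 0, 0, 0, 0, 0.3, 0, 0, 0, 0, 0.3, 0, 0, 0, 0, 0.3, 0, 0, 0, 0, 0.3, 0, 0, 0, 0, 0.3, 0, 0, 0, 0, 0.3]

```text
time: 24.53
tcp_pos: [0.5566, 0.1701, 0.5044]
ee_rot: [3.142, 0.0, -0.049]
ft_force: [0.0, -0.0, -0.5]
finger_gap: 0.0601
grip_force: 0.0
```

Call:
send_rows:
  deltas: [0, 0, 0, 0, 0.3, 0, 0, 0, 0, 0.3, 0, 0, 0, 0, 0.3, 0, 0, 0, 0, 0.3, 0, 0, 0, 0, 0.3, 0, 0, 0, 0, 0.3, 0, 0, 0, 0, 0.3, 0, 0, 0, 0, 0.3, 0, 0, 0, 0, 0.3, 0, 0, 0, 0, 0.3]

```text
time: 25.37
tcp_pos: [0.5566, 0.1701, 0.5044]
ee_rot: [-3.142, 0.0, -0.049]
ft_force: [-0.1, -0.5, 0.6]
finger_gap: 0.0601
grip_force: 0.0
```

Call:
send_rows:
  deltas: [0, 0, 0, 0, 0.3, 0, 0, 0, 0, 0.3, 0, 0, 0, 0, 0.3, 0, 0, 0, 0, 0.3, 0, 0, 0, 0, 0.3, 0, 0, 0, 0, 0.3, 0, 0, 0, 0, 0.3, 0, 0, 0, 0, 0.3, 0, 0, 0, 0, 0.3, 0, 0, 0, 0, 0.3]

```text
time: 26.2
tcp_pos: [0.5567, 0.1701, 0.5044]
ee_rot: [3.142, 0.0, -0.049]
ft_force: [-0.4, 0.4, -0.1]
finger_gap: 0.0604
grip_force: 0.0
```

```bash
cat > sw.py <<'E'
from look import *
a=[];t=arm.get_state()['time']
for k in range(18): a.append(eyes.grab_frame('scene')['pixels'].mean(2).astype(np.float32)[196:262,325:425])
flow=[]
for i in range(1,18):
    f=cv2.calcOpticalFlowFarneback(a[0].astype(np.uint8),a[i].astype(np.uint8),None,.5,2,15,3,7,1.5,0);flow.append(np.percentile(np.hypot(f[...,0],f[...,1]),90).round(2))
print(t,[int((np.abs(x-a[0])>25).sum()) for x in a],flow)
E
python3 sw.py
```

```text
26.2 [0, 4, 8, 17, 20, 25, 31, 31, 35, 35, 34, 33, 25, 24, 23, 17, 15, 9] [np.float32(0.1), np.float32(0.11), np.float32(0.14), np.float32(0.14), np.float32(0.17), np.float32(0.18), np.float32(0.18), np.float32(0.19), np.float32(0.21), np.float32(0.21), np.float32(0.2), np.float32(0.18), np.float32(0.17), np.float32(0.16), np.float32(0.14), np.float32(0.12), np.float32(0.13)]
```

The swing has died down to under 1 px. I'll settle a little longer, do a final check and hand in.

Call:
send_rows:
  deltas: [0, 0, 0, 0, 0.3, 0, 0, 0, 0, 0.3, 0, 0, 0, 0, 0.3, 0, 0, 0, 0, 0.3, 0, 0, 0, 0, 0.3, 0, 0, 0, 0, 0.3, 0, 0, 0, 0, 0.3, 0, 0, 0, 0, 0.3, 0, 0, 0, 0, 0.3, 0, 0, 0, 0, 0.3]

```text
time: 27.93
tcp_pos: [0.5566, 0.1701, 0.5044]
ee_rot: [-3.142, -0.0, -0.049]
ft_force: [0.7, -0.1, 0.3]
finger_gap: 0.0604
grip_force: 0.0
```

Call:
send_rows:
  deltas: [0, 0, 0, 0, 0.3, 0, 0, 0, 0, 0.3, 0, 0, 0, 0, 0.3, 0, 0, 0, 0, 0.3, 0, 0, 0, 0, 0.3, 0, 0, 0, 0, 0.3, 0, 0, 0, 0, 0.3, 0, 0, 0, 0, 0.3, 0, 0, 0, 0, 0.3, 0, 0, 0, 0, 0.3]

```text
time: 28.77
tcp_pos: [0.5566, 0.1701, 0.5044]
ee_rot: [-3.142, -0.0, -0.049]
ft_force: [1.0, 0.7, 0.0]
finger_gap: 0.0603
grip_force: 0.0
```

```bash
python3 sw.py; python3 - <<'E'
from look import *
g=np.mean([cv2.cvtColor(eyes.grab_frame('scene')['pixels'],cv2.COLOR_RGB2GRAY) for k in range(4)],0).astype(int)
for v in range(178,189):print(v,*['%3d'%x for x in g[v,364:389]])
E
```

```text
28.7667 [0, 2, 4, 5, 5, 6, 6, 5, 5, 4, 3, 1, 1, 2, 4, 9, 8, 10] [np.float32(0.12), np.float32(0.11), np.float32(0.13), np.float32(0.11), np.float32(0.1), np.float32(0.12), np.float32(0.13), np.float32(0.1), np.float32(0.12), np.float32(0.1), np.float32(0.09), np.float32(0.09), np.float32(0.1), np.float32(0.1), np.float32(0.11), np.float32(0.12), np.float32(0.11)]
178  62  62  61  60  64  63  63  62  66  61  61  61  61  60  60  60  62  62  64  63  60  60  46  46  58
179  61  61  61  62  72  62  61  61  71  61  60  63  71  62  59  63  72  63  62  66  52  41  60  50  47
180  62  60  64  71  75  62  63  70  72  61  61  71  71  59  62  72  67  61  61  69  60  60  25  34  45
181  63  64  73  71  70  61  70  70  71  62  70  71  70  64  71  72  64  59  48  26  13  15  25  53  46
182  63  71  71  71  71  70  73  68  71  70  71  74  62  69  64  64  59  35  12  21  40  55  63  59  43
183  71  71  69  71  73  69  65  67  69  69  68  64  49  32  15   8  47  41  50  67  68  52  56  40  48
184  72  72  72  73  69  34  16  11  28  32  32   3  25  31  42  49  75  67  65  63  74  60  69  65  53
185  72  66  67  70  32   2   0   0   0  33  37  46  76  69  65  65  73  74  62  59  71  57  53  57  59
186  77  27   8   1   8   2   3   8  26  68  64  74  71  59  60  63  71  69  58  63  68  67  58  58  52
187  77  17  28  34  44  36  34  46  66  61  62  71  60  61  63  72  70  69  64  72  52  49  58  62  50
188  74  60  74  66  67  68  66  66  61  63  70  69  60  62  70  71  71  68  67  67  68  59  72  54  93
```

The pan is at rest and the pointer lies on the zero mark.

```bash
python3 -c "
from station import workorder
print(workorder.finish_job())"
```

```text
the job is handed in; nothing more can be done
None
```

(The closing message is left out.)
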